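# Log a tilt reading: key on, rock the angle gauge on the spring stud and hold

### The job

Switch the tilt tester on: put the brass key fully into the slot of the key switch and turn it clockwise as far as it goes, leaving it in. Then take the angle gauge by its handle, set the middle of its foot on the stand's spring stud, pressing the stud down gently but not to its stop, and rock the gauge there until its swinging pointer settles on the index tab. Finish while still holding the gauge steady like that (do not let go or put it down), and leave all the other things where they are.

Things in the scene. Friction and masses are not known exactly. Their poses are not given: they have to be found in the camera images.
- key: Brass key upright in the black holder. Origin: middle of the collar's underside (on the holder's top); z up, x along the blade's width. Below: blade 14 x 7 mm (x, y), 16 mm long, last 4 mm narrowed to 11 x 4.5. Above: collar 26 x 18 x 5 mm, then a flat grip 34 mm along x, 9 mm thick along y, from 16 to 42 mm above the origin. About 45 g.
- holder: Fixed black foam block 60 x 60 x 25 mm with a loose hole 19 x 12 mm, 20 mm deep, in its top, in which the key stands. Origin: middle of its underside.
- slot (a point): Middle of the slot's mouth in the top of the round steel switch knob (52 mm across, 18 mm high) on a grey housing 90 x 90 x 40 mm; 58 mm above the table. x: the slot's long direction (turns with the knob), z up. Slot 16 x 9 mm, 18 mm deep. The key is home when its collar lies on the knob.
- switch (a joint): Turn of the knob, rad, growing clockwise seen from above; it starts between 0 and 0.12 and its stop (on) is at 1.30. Friction about 0.04 N m; it stays where it is left. Key and slot have about 0.25 rad of play.
- gauge: Angle gauge standing on the red pad. Foot 30 x 80 x 10 mm (x, y, z); white dial disc 90 mm across, 6 mm thick, centre 66 mm up; aluminium handle block on top, 16 mm thick along x, 46 mm wide along y, from 108 to 142 mm up. Origin: middle of the foot's underside; z up, x out of the dial's face (it looks away from the robot). About 0.25 kg.
- pointer (a joint): Angle of the black pointer about the gauge's x axis (right-handed), rad, 0 when it points to the middle of the foot. A damped pendulum on the dial's centre, tip at 38 mm radius: it hangs plumb, settles in about 1 s, and so reads minus the gauge's tilt about its own x axis. Still reported while the gauge is held.
- index (a joint): Angle of the dark steel index tab (6 mm wide, at the dial's lower edge), measured like the pointer's; preset between 0.16 and 0.42 rad, stiff: it stays put. Pointer on tab means the two angles are equal.
- pointer_tip (a point): Tip of the pointer, 38 mm from the dial's centre, 5.5 mm in front of the middle of the dial.
- index_tip (a point): Point on the index tab that the pointer tip must meet, also at 38 mm radius.
- foot (a point): Middle of the underside of the gauge's foot (the gauge's origin).
- pad: Fixed red foam pad 110 x 110 x 12 mm on which the gauge and two small modules stand. Origin: middle of its underside.
- stand: Fixed steel stand of the spring stud: base 90 x 90 x 22 mm with an aluminium sleeve 40 mm across up to 48 mm. Origin: middle of its underside.
- stud_top (a point): Highest point of the stud, 82 mm above the table when free: a lopsided steel dome (sphere of 14 mm radius, its centre 14 mm below this point and 4 mm off the sleeve's axis) with a lower bump beside it (its top 9 mm lower). It moves with the stud.
- stud: The stud: the moving steel plunger with its dome. Origin at the sleeve's top, on its axis. It slides straight down 10 mm on a spring (500 N/m, 1 N preload: about 3.5 N at 5 mm) to a hard stop and rises again when freed.
- tape_roll: Bystander: clear tape roll, 68 mm across, 20 mm high.
- module_a: Bystander: small blue and black module, 14 x 22 x 8 mm, on the red pad.
- module_b: Bystander: small black and white module, same size, on the red pad.
- tub: Bystander: white tub, 60 mm across, 35 mm high.
- driver: Bystander: screwdriver lying at the far side.
- jar: Bystander: amber jar, 48 mm across, 70 mm high.
- tweezers: Bystander: steel tweezers, 120 mm long.
There are look-alikes about, which are no part of the job. What is shaped like the part that bears slot but blue is not meant.

How it is judged:
By the outcome, as a careful person would: the job done as asked, in the order asked, and still so for the second after the job is handed in, while the arm keeps its last pose, push and grip.
It also fails if it takes over 58 s, if anything falls off the work surface, if the arm or the gripper's body presses on something with over 40 N, if the wrist force passes 120 N, or if a joint passes its speed limit or range.

### The arm

A 6-joint arm with a two-finger parallel gripper is mounted at the origin on the work surface. World frame = base frame: x ahead of the robot, y to its left, z up, the work surface at z = 0. Lengths are in mm, angles in rad, forces in N, time in s.
With the tool pointing down it reaches from about 350 to 875 mm from the base axis. Payload 4.2 kg.
Tool frame: the origin (TCP) lies at the very end of the fingers, on their centre line; the grasp point (between the pads) lies 19 mm behind it; z points along the fingers, y is the line along which they close (so a half turn about z gives the same grasp; the last joint's range is limited). The gripper opens to 87 mm and grips with 3 to 60 N. Pads are 19 mm wide; open, the fingers measure 117 mm over their backs; the gripper's body (75 mm by 190 mm) begins 51 mm behind the grasp point.
Start: joints at [1.466, 0.385, 0.008, 0, -1.194, -0.259], TCP at [222.36, 584.085, 222.55] pointing down, gripper open.
Joint ranges: [-3.14, 3.14], [-1.21, 2.06], [-1.07, 1.41], [-3.16, 2.05], [-2.99, -0.16], [-3.1, 3.1]. Speed limits (rad/s): [2.79, 2.79, 3.14, 3.14, 3.14, 3.14].

### API

Orientations are given as a unit quaternion [x, y, z, w].
In Python, from workcell import readout, imaging, robot, nets gives the robot as it stands. The module is installed in compiled form; this text tells all that it offers.
- The arm moves only by the shell command python3 -m creep 'ROWS' [OPENING] [FORCE]. ROWS is JSON, a list of rows, each a list of 4 numbers: the shift along the tool's x, y, z in m, then the turn about the tool's z in degrees. In form: [[tx, ty, tz, spin], ...]. A call has 1 to 5 rows; each row is the pose to reach, as a shift and turn from the pose commanded when the call began, along the tool's axes at that moment; what a row does not reach only later rows make up. A row lasts 1/8 s, in which the tool goes at most 62.5 mm and 10.7 degrees, less where a joint would pass 70% of its speed; a pose out of reach is approached as far as the arm can. A call with a gripper value outside its range is refused whole. OPENING is the finger opening in m, from 0 to 0.087, set as the call begins (- or left out, the last holds). The fingers move at their own pace and stop on an object; FORCE is the grip in N (left out, the last holds). Time passes only in rows, so rows that repeat a pose let the fingers close. It gives the time, the measured TCP pose, the force, the opening and the grip force at its end, in the units of the state.
- readout.read_state(): the state, without advancing time (a new reading comes with each control period).
- imaging.capture(name): name is "scene" or "top" or "wrist"; returns a dict with "color" (400x640x3 uint8, red, green, blue), "camera_matrix" (3x3 intrinsics, pixels), "rvec" (rotation vector, rad) and "tvec" (3), from world to camera coordinates, as OpenCV has them. Camera axes: x right, y down, z forward; pixel columns grow to the right and rows downward; lengths in mm; the calibration is good to about 2 mm. A picture is of the moment at which its call begins. There is no depth.
- robot.sign_off(): hands the job in; it is judged then, once.
Trained networks look in the newest picture that a camera, given by its name, has taken for a name from the list of things; names that differ only in an ending like _2 or _b are one class to them, and where a whole thing is asked for, a point or a joint stands for the part that bears it (a point fixed in the world has none). Each returns a list of dicts, best first, with "confidence" (0 to 1); they miss things now and then, are a little off and sometimes report something else, mostly with a low value. They report only what shows in the picture. A call takes as long as a camera call. They do not tell look-alikes from the thing itself.
- nets.recognise(target, camera): "point" ([column, row] in pixels, amid what is visible of it).
- nets.pinpoint(target, camera): "point" ([column, row] in pixels: a listed point, or the origin of a listed thing).
The state is a dict: "clock": time; "joint_positions": joint angles; "qvel": joint speeds; "effort": joint torques, N m; "ee_pos": TCP position; "tcp_rot": TCP orientation; "wrist_force": force on the tool from outside, world axes, zero at the start; "wrist_torque": the same for the moment, N m; "grip_width": finger opening in mm; "finger_force": force on a finger pad.
Only numpy, scipy, OpenCV 4.12 (cv2) and the standard library are available. Lean on these libraries where they do the work, as an engineer would, in place of code of your own. Each camera call takes 0.05 s, during which the arm holds its last target. There are 200 camera calls.

## Working session

There is one attempt and no reset: what is moved stays moved. The work goes in short steps, Python scripts to look and compute and a shell command to move; the robot and the scene stay as the last step left them, time stands still between calls to the robot, and variables do not carry over. Pictures are saved under pics/ and viewed, at most 10 in all, crops included, and the job is handed in when it is done.

```bash
mkdir -p pics
cat > h.py <<'E'
import numpy as np, cv2
from scipy.spatial.transform import Rotation as R
from workcell import readout, imaging, robot, nets
def cap(n,save=None):
    c=imaging.capture(n)
    if save: cv2.imwrite('pics/'+save,c['color'][:,:,::-1])
    return c
def ray(c,p):
    K=np.array(c['camera_matrix'],float);Rm=cv2.Rodrigues(np.array(c['rvec'],float))[0];t=np.array(c['tvec'],float).ravel()
    d=Rm.T@np.linalg.inv(K)@np.array([p[0],p[1],1.]);return -Rm.T@t,d/np.linalg.norm(d)
def atz(c,p,z):
    o,d=ray(c,p);return o+d*(z-o[2])/d[2]
def tri(rs):
    A=sum(np.eye(3)-np.outer(d,d) for o,d in rs);b=sum((np.eye(3)-np.outer(d,d))@o for o,d in rs)
    x=np.linalg.solve(A,b);return x,[round(float(np.linalg.norm((np.eye(3)-np.outer(d,d))@(x-o))),1) for o,d in rs]
def proj(c,P):
    return cv2.projectPoints(np.array(P,float).reshape(-1,3),np.array(c['rvec'],float),np.array(c['tvec'],float),np.array(c['camera_matrix'],float),None)[0].reshape(-1,2)
np.set_printoptions(precision=2,suppress=True)
E
python3 - <<'E'
from h import *
s=readout.read_state();print(s)
C={n:cap(n,n+'0.png') for n in('scene','top','wrist')}
for n in C: print(n,ray(C[n],(320,200)))
Z=dict(key=25,holder=0,slot=58,gauge=12,foot=12,pad=0,stand=0,stud_top=82,pointer_tip=40,index_tip=42,tape_roll=0,jar=0,tub=0)
for t,z in Z.items():
  for n in C:
    for r in nets.pinpoint(t,n)[:3]: print(t,n,round(r['confidence'],2),np.array(r['point']),atz(C[n],r['point'],z))
E
```

```text
{'clock': 0.0, 'joint_positions': array([ 1.47,  0.39,  0.01, -0.  , -1.19, -0.26]), 'qvel': array([-0., -0., -0.,  0., -0., -0.]), 'effort': array([ -0.  , -39.07,  18.74,   4.22,   0.01,  -0.  ]), 'ee_pos': array([222.17, 583.54, 221.46]), 'tcp_rot': array([ 0.98, -0.18, -0.  ,  0.  ]), 'wrist_force': array([-0.12,  0.28,  0.18]), 'wrist_torque': array([-0.05, -0.02,  0.06]), 'finger_force': 0.0, 'grip_width': 87.13782284445344}
scene (array([1166.93,  185.61,  872.44]), array([-0.61, -0.13, -0.78]))
top (array([ 446.89,  100.  , 1065.06]), array([ 0.1 , -0.04, -0.99]))
wrist (array([284.83, 561.16, 383.53]), array([-0.25,  0.09, -0.96]))
key scene 0.53 [231.  163.5] [ 430.95 -196.82   25.  ]
key scene 0.49 [355.8 255. ] [645.67 151.78  25.  ]
key top 0.62 [426.6 246.6] [ 436.93 -196.19   25.  ]
key top 0.2 [243.9 230. ] [475.68 237.91  25.  ]
holder scene 0.97 [234.6 172.3] [ 437.4  -189.62    0.  ]
holder scene 0.31 [355.1 235.7] [579.35 142.27   0.  ]
holder top 0.64 [424.9 246.5] [ 436.93 -199.13    0.  ]
slot scene 0.85 [246.3 116.5] [ 287.82 -193.24   58.  ]
slot scene 0.75 [
[... 841 characters left out ...]
61 [357.9 233.8] [628.87 151.46  82.  ]
stud_top top 0.55 [277.9 156.2] [641.81 156.28  82.  ]
pointer_tip scene 0.63 [403.3 196.9] [479.22 240.54  40.  ]
pointer_tip scene 0.58 [357.3 234.8] [603.12 148.69  40.  ]
pointer_tip top 0.35 [246.8 229. ] [477.6  229.24  40.  ]
tape_roll scene 0.62 [295.6 219.7] [558.05  -2.39   0.  ]
tape_roll top 0.8 [347.7 196.7] [558.36 -10.98   0.  ]
tape_roll top 0.7 [423.9 244.1] [ 442.75 -196.81    0.  ]
jar scene 0.76 [283.4 254. ] [655.12  -8.95   0.  ]
jar top 0.88 [344.7 158.7] [652.96  -4.15   0.  ]
tub scene 0.73 [307.3 172.2] [405.86  -5.11   0.  ]
tub top 0.74 [413.5 150.2] [ 675.68 -176.37    0.  ]
tub top 0.59 [341.8 262.1] [399.37   4.37   0.  ]
```

```bash
python3 -c "
import cv2,numpy as np
a=[cv2.imread('pics/%s0.png'%n) for n in('scene','top')]
cv2.imwrite('pics/a.png',cv2.resize(a[0],(800,500)));cv2.imwrite('pics/b.png',cv2.resize(a[1],(800,500)))"
```

```text
(no output)
```

View pics/a.png

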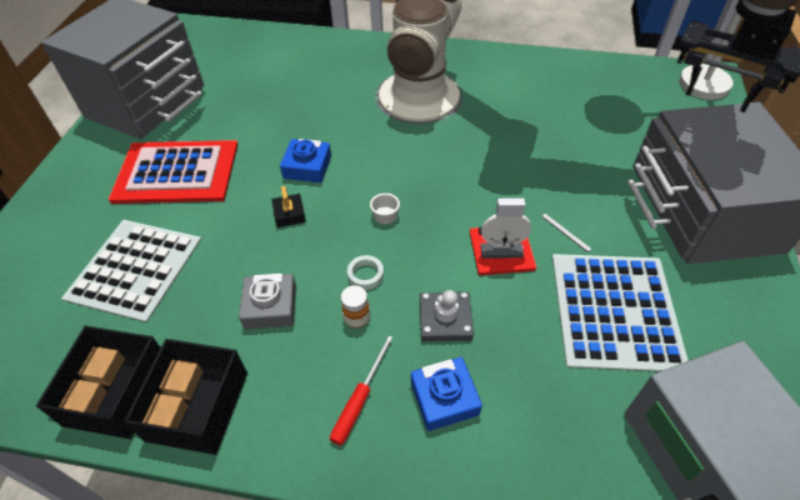

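View pics/b.png

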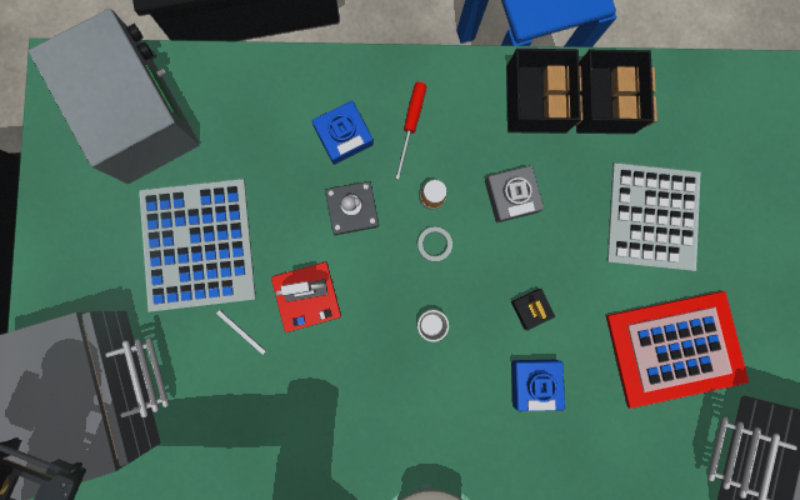

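The scene view shows the grey switch at about (268,300) with look-alikes in blue, and the key and holder at (288,205). The gauge is on the red pad at (503,245) and the stand at (446,312), both in 800 px scale. The top view agrees. Next I move over the key.

```bash
cat >> h.py <<'E'
def plan(P,yaw=None):
    """shift in tool axes (mm) and spin (deg, folded to +-90) to reach TCP P, tool-x yaw (rad)"""
    s=readout.read_state();Rm=R.from_quat(s['tcp_rot']).as_matrix()
    d=Rm.T@(np.array(P)-s['ee_pos']);y0=np.arctan2(Rm[1,0],Rm[0,0]);
    sp=None if yaw is None else (np.degrees(y0-yaw)+90)%180-90
    print('t',s['clock'],'tcp',s['ee_pos'],'yaw',y0,'q6',s['joint_positions'][5],'tilt',Rm[:,2],'shift',d,'spin',sp,'F',s['wrist_force'],'w',s['grip_width'],'ff',s['finger_force'])
E
python3 -c "
from h import *
plan([434,-196,200])"
```

```text
t 2.1 tcp [222.34 584.11 222.56] yaw -0.3637329835155937 q6 -0.258590479492251 tilt [ 0.  0. -1.] shift [475.34 653.77  22.56] spin None F [ 0.25  0.39 -0.67] w 87.37956431767017 ff 0.0
```

```bash
python3 -m creep '[[0.036,0.05,0],[0.072,0.099,0],[0.108,0.149,0],[0.145,0.199,0],[0.181,0.249,0]]' 2>&1 | tail -3
python3 -m creep '[[0.036,0.05,0,0],[0.072,0.099,0,0],[0.108,0.149,0,0],[0.145,0.199,0,0],[0.181,0.249,0,0]]' 0.06
python3 -c "
from h import *
plan([434,-196,200])"
```

```text
invalid input at $[0]: expected 4 numbers
clock: 2.72
ee_pos: [303.2, 285.1, 222.8]
tcp_rot: [0.984, -0.181, 0.0, -0.0]
wrist_force: [1.0, 0.4, 1.1]
grip_width: 60.3
finger_force: 0.0
t 2.725 tcp [303.15 285.08 222.84] yaw -0.36311092197079436 q6 0.05850716613901801 tilt [ 0.  0. -1.] shift [293.18 403.26  22.57] spin None F [1.01 0.45 1.07] w 60.346833117799484 ff 0.0
```

```bash
python3 -m creep '[[0.036,0.05,0,0],[0.072,0.099,0,0],[0.108,0.149,0,0],[0.145,0.199,0,0],[0.181,0.249,0,0]]' 
python3 -m creep '[[0.036,0.05,0,0],[0.072,0.099,0,0],[0.108,0.152,0.01,0],[0.112,0.154,0.02,0],[0.112,0.154,0.02,0]]'
python3 - <<'E'
from h import *
print(readout.read_state()['joint_positions'])
plan([434,-196,200])
c=cap('wrist','w1.png');t=cap('top','t1.png')
for n in ('key','holder'):
  for r in nets.pinpoint(n,'wrist')[:2]: print(n,r['confidence'],r['point'],atz(c,r['point'],25 if n=='key' else 0))
  for r in nets.recognise(n,'wrist')[:2]: print(n,r['confidence'],r['point'],atz(c,r['point'],50 if n=='key' else 0))
np.savez('w1.npz',**{k:c[k] for k in c})
E
```

```text
clock: 3.35
ee_pos: [383.8, -12.0, 223.3]
tcp_rot: [0.984, -0.181, 0.001, -0.001]
wrist_force: [0.3, 1.7, -0.7]
grip_width: 60.3
finger_force: 0.0
clock: 3.98
ee_pos: [432.5, -194.1, 201.5]
tcp_rot: [0.983, -0.182, -0.001, -0.0]
wrist_force: [0.1, -0.1, 0.5]
grip_width: 60.2
finger_force: 0.0
[-0.08  0.15 -0.38 -0.   -1.05  1.28]
t 3.975 tcp [ 432.54 -194.09  201.49] yaw -0.3653462987991625 q6 1.283929574043421 tilt [-0.  0. -1.] shift [2.05 1.26 1.49] spin None F [ 0.15 -0.06  0.48] w 60.18202698129395 ff 0.0
key 0.96 [322.8, 172.0] [ 434.06 -198.6    25.  ]
key 0.59 [325.0, 175.3] [ 434.78 -200.81   50.  ]
holder 0.91 [321.0, 164.6] [ 438.12 -198.33    0.  ]
holder 0.81 [324.1, 159.4] [ 442.36 -203.64    0.  ]
```

View pics/w1.png

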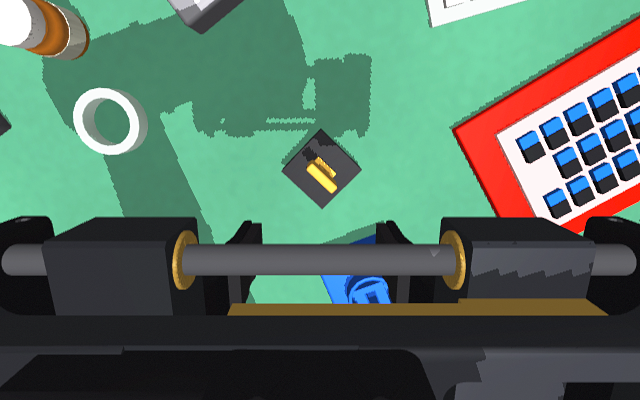

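The wrist image shows the key at (323,172) in the holder at (321,168), with the holder's diagonal upright. I'll fit the key's pose to the brass mask.

```bash
cat >> h.py <<'E'
from scipy.optimize import minimize
def box(cx,cy,z0,z1,a,b): return [[cx+i*a/2,cy+j*b/2,z] for i in(-1,1) for j in(-1,1) for z in(z0,z1)]
KEY=[box(0,0,0,5,26,18),box(0,0,5,16,12,9),box(0,0,16,42,34,9)]
def fitmask(c,mask,boxes,z,p0,S=4):
    h,w=mask.shape;M=cv2.resize(mask.astype(np.uint8),(w*S,h*S),interpolation=cv2.INTER_NEAREST)
    def sil(p):
        m=np.zeros((h*S,w*S),np.uint8);r=R.from_euler('z',p[2]).as_matrix()
        for b in boxes:
            q=proj(c,np.array(b)@r.T+[p[0],p[1],z]);q=(q+.5)*S
            cv2.fillConvexPoly(m,cv2.convexHull(np.round(q).astype(np.int32)),1)
        return m
    def f(u):
        m=sil([u[0],u[1],u[2]/20]);return 1-(m&M).sum()/max((m|M).sum(),1)
    best=min((minimize(f,[p0[0],p0[1],20*(p0[2]+a)],method='Nelder-Mead',options=dict(initial_simplex=np.array([p0[0],p0[1],20*(p0[2]+a)])+np.array([[0,0,0],[6,0,0],[0,6,0],[0,0,5]]),maxiter=150)) for a in(-.9,-.45,0,.45,.9,1.5)),key=lambda r:r.fun)
    return best.x[0],best.x[1],best.x[2]/20,best.fun
E
python3 - <<'E'
from h import *
c=dict(np.load('w1.npz'));hsv=cv2.cvtColor(c['color'],cv2.COLOR_RGB2HSV)
m=((hsv[...,0]>15)&(hsv[...,0]<33)&(hsv[...,1]>110)&(hsv[...,2]>60));m[:, :280]=0;m[:, 370:]=0;m[:120]=0;m[212:]=0
print(m.sum());x=fitmask(c,m,KEY,25,[435,-198,0]);print(x)
plan([x[0],x[1],200],x[2])
im=c['color'][110:220,260:400,::-1].copy();im=cv2.resize(im,None,fx=5,fy=5,interpolation=cv2.INTER_NEAREST)
r=R.from_euler('z',x[2]).as_matrix()
for b in KEY:
  q=(proj(c,np.array(b)@r.T+[x[0],x[1],25])+.5-[260,110])*5
  cv2.polylines(im,[cv2.convexHull(np.round(q).astype(np.int32))],1,(255,0,255),1)
cv2.imwrite('pics/k1.png',im)
E
```

```text
621
(np.float64(436.6225650623943), np.float64(-197.55545591244743), np.float64(0.4335576744574216), np.float64(0.062309741248097406))
t 4.275 tcp [ 433.63 -192.83  203.3 ] yaw -0.3615073729440199 q6 1.2842384045452748 tilt [ 0. -0. -1.] shift [4.46 3.36 3.31] spin -45.553871654471344 F [ 0.47 -0.3   0.66] w 60.04324695268207 ff 0.0
```

View pics/k1.png

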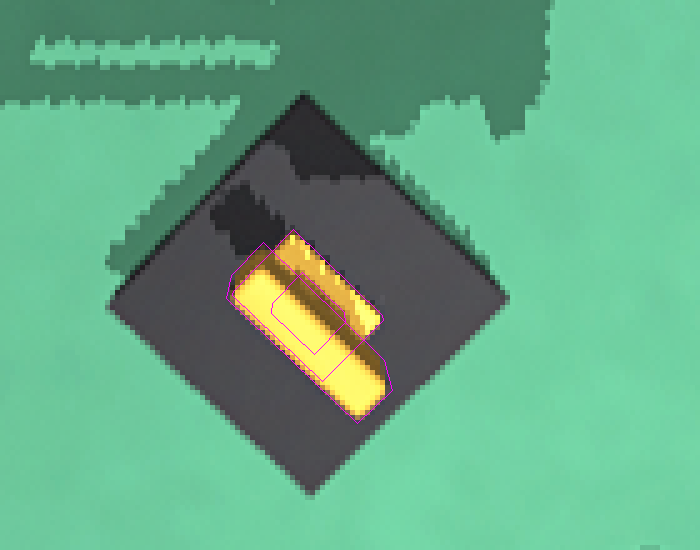

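```bash
python3 -m creep '[[0.0045,0.0023,0.02,-10],[0.0045,0.0023,0.04,-20],[0.0045,0.0023,0.06,-30],[0.0045,0.0023,0.08,-40],[0.0045,0.0023,0.10,-45.5]]' 0.045
python3 -m creep '[[0,0,0.03,0],[0,0,0.055,0],[0,0,0.0645,0],[0,0,0.0645,0]]'
python3 -m creep '[[0,0,0,0],[0,0,0,0],[0,0,0,0],[0,0,0,0]]' 0 30
```

```text
clock: 4.9
ee_pos: [437.2, -196.9, 102.6]
tcp_rot: [0.976, 0.216, 0.001, 0.0]
wrist_force: [0.4, -0.3, -0.1]
grip_width: 45.2
finger_force: 0.0
clock: 5.4
ee_pos: [437.0, -197.3, 38.1]
tcp_rot: [0.977, 0.214, -0.0, 0.0]
wrist_force: [-0.5, -0.9, 0.2]
grip_width: 44.7
finger_force: 0.0
clock: 5.9
ee_pos: [436.8, -197.7, 38.3]
tcp_rot: [0.977, 0.213, 0.0, 0.0]
wrist_force: [0.1, 0.9, -0.7]
grip_width: 13.2
finger_force: 0.0
```

```bash
python3 -m creep '[[0,0,0,0],[0,0,0,0],[0,0,-0.02,0],[0,0,-0.06,0],[0,0,-0.12,0]]'
python3 -m creep '[[0.045,0.019,-0.03,0],[0.095,0.04,-0.03,0],[0.152,0.064,-0.03,0],[0.152,0.064,-0.03,0],[0.152,0.064,-0.03,0]]'
python3 - <<'E'
from h import *
plan([602,-193,188])
c=cap('wrist','w2.png')
np.savez('w2.npz',**c)
for r in nets.pinpoint('slot','wrist')[:3]: print(r['confidence'],r['point'],atz(c,r['point'],58))
E
```

```text
clock: 6.52
ee_pos: [435.2, -197.4, 157.7]
tcp_rot: [0.977, 0.213, -0.002, -0.001]
wrist_force: [1.7, -0.0, -0.4]
grip_width: 8.9
finger_force: 30.0
clock: 7.15
ee_pos: [600.7, -192.2, 186.8]
tcp_rot: [0.977, 0.213, -0.001, -0.001]
wrist_force: [0.4, -0.1, -0.2]
grip_width: 8.8
finger_force: 30.0
t 7.15 tcp [ 600.69 -192.24  186.81] yaw 0.4302211620581233 q6 2.054943643548314 tilt [-0.  0. -1.] shift [ 0.87  1.23 -1.19] spin None F [ 0.39 -0.13 -0.21] w 8.757212510186427 ff 30.00006901100278
0.66 [320.3, 110.4] [ 661.55 -164.92   58.  ]
```

View pics/w2.png

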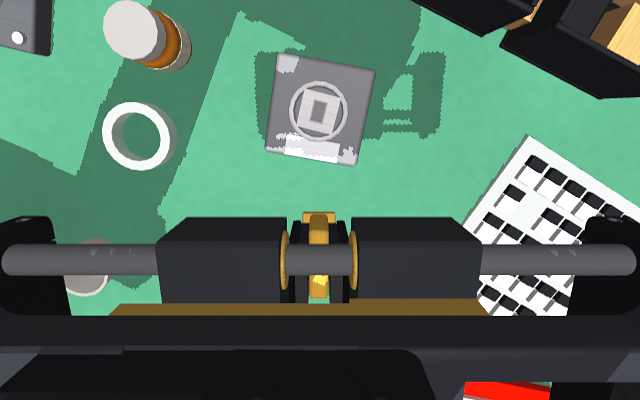

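The knob and slot are at (319,110), with the key held upright at (318,225). I'll rectify the knob's plane to measure the slot.

Run:
```python
from h import *
c=dict(np.load('w2.npz'))
g=np.arange(-35,35,.15);X,Y=np.meshgrid(g,g)  # col->x, row->-y
P=np.stack([661+X,-165-Y,np.full_like(X,58)],-1)
uv=proj(c,P).reshape(X.shape+(2,)).astype(np.float32)
im=cv2.remap(c['color'],uv[...,0],uv[...,1],cv2.INTER_CUBIC)
cv2.imwrite('pics/slot.png',im[:,:,::-1])
gr=cv2.cvtColor(im,cv2.COLOR_RGB2GRAY);n=gr.shape[0]
print(gr[n//2-60:n//2+60:6,n//2-60:n//2+60:6])
for th in (70,85,100):
  m=(gr<th).astype(np.uint8);k,l,s,ce=cv2.connectedComponentsWithStats(m)
  for i in range(1,k):
    if 300<s[i,4]<12000 and abs(ce[i]-n/2).max()<60:
      (a,b),(w,h),an=cv2.minAreaRect(np.argwhere(l==i)[:,::-1].astype(np.float32))
      print(th,s[i,4]*.0225,661-35+a*.15,-165+35-b*.15,w*.15,h*.15,an)
```

```text
[[216 217 216 217 217 216 215 215 214 214 222 220 225 230 213 203 203 194
  202 222]
 [216 217 215 218 218 220 220 214 218 216 201 193 195 179 171 171 152 154
  188 222]
 [217 224 220 217 217 204 193 187 178 159 160 164 144 150 155 134 132 149
  184 218]
 [208 195 184 189 176 156 158 155 141 151 135 123 124 133 124 122 124 141
  187 219]
 [162 151 153 148 132 136 128 116 126 131 122 129 135 132 133 135 131 138
  166 207]
 [118 127 128 126 129 130 127 133 134 132 134 134 132 132 133 133 128 135
  172 207]
 [125 132 130 132 132 132 132 132 133 132 133 133 134 133 133 133 127 130
  157 194]
 [128 123 132 132 132 132 133 133 133 133 133 133 133 133 131 133 131 129
  154 195]
 [140 128 131 131 131 132 132 133 133 132 133 133 132 133 132 132 134 133
  143 177]
 [133 126 132 132 131 131 131 133 133 133 133 133 133 132 132 133 132 126
  142 183]
 [149 125 132 131 132 131 131 132 132 133 132 133 132 133 132 132 133 126
  133 164]
 [154 125 129 132 132 132 132 132 133 133 134 133 133 133 133 131 126 129
  131 160]
 [159 139 129 131 132 131 131 132 132 132 131 131 123 132 126 137 145 146
  147 156]
 [164 127 128 130 128 126 130 128 127 135 129 140 152 149 147 169 172 168
  177 184]
 [168 142 127 127 140 148 139 147 167 162 153 171 166 178 191 198 206 213
  213 218]
 [171 165 148 159 178 171 167 181 177 185 198 203 205 220 219 220 227 220
  216 219]
 [177 161 175 192 189 198 212 212 214 223 215 215 215 217 218 217 221 221
  213 215]
 [199 200 214 217 219 223 218 218 216 216 214 213 212 214 216 217 220 221
  214 214]
 [215 212 213 218 218 216 217 216 214 214 214 213 211 213 217 216 220 221
  216 213]
 [216 210 211 216 217 216 217 217 214 215 214 212 211 213 216 216 218 221
  218 213]]
```

View pics/slot.png

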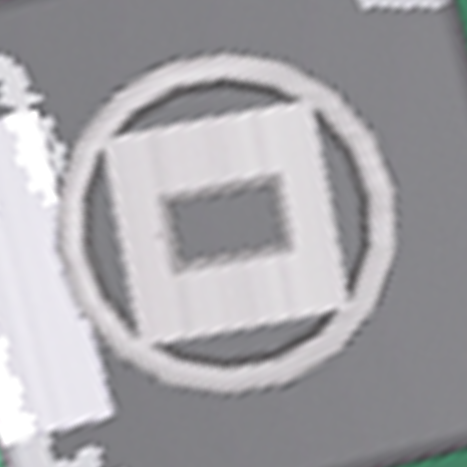

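```bash
python3 -m creep '[[0.033,-0.001,0.01,7],[0.0656,-0.0018,0.03,13.2],[0.0656,-0.0018,0.075,13.2],[0.0656,-0.0018,0.092,13.2],[0.0656,-0.0018,0.092,13.2]]'
python3 -m creep '[[0,0,0.004,0],[0,0,0.008,0],[0,0,0.012,0],[0,0,0.012,0]]'
```

```text
clock: 7.88
ee_pos: [659.2, -163.8, 95.7]
tcp_rot: [0.995, 0.1, -0.001, 0.0]
wrist_force: [-0.2, 0.2, -1.3]
grip_width: 8.9
finger_force: 30.0
clock: 8.38
ee_pos: [660.2, -163.4, 83.9]
tcp_rot: [0.995, 0.1, -0.0, -0.0]
wrist_force: [-0.3, 0.5, -0.7]
grip_width: 8.8
finger_force: 30.0
```

```bash
python3 -m creep '[[0,0,0.003,0],[0,0,0.006,0],[0,0,0.009,0],[0,0,0.011,0],[0,0,0.011,0]]'
```

```text
clock: 9.0
ee_pos: [660.3, -163.5, 72.8]
tcp_rot: [0.995, 0.1, -0.0, -0.0]
wrist_force: [-0.2, -0.1, -0.8]
grip_width: 8.7
finger_force: 30.0
```

```bash
python3 -m creep '[[0,0,0.001,0],[0,0,0.002,0],[0,0,0.0025,0],[0,0,0.0025,0]]'
```

```text
clock: 9.5
ee_pos: [660.5, -163.4, 71.3]
tcp_rot: [0.995, 0.1, 0.0, 0.0]
wrist_force: [-0.3, 1.1, 4.2]
grip_width: 8.5
finger_force: 30.0
```

```bash
python3 -m creep '[[0,0,0,10],[0,0,0,20],[0,0,0,30],[0,0,0,40],[0,0,0,50]]' - 45
python3 -m creep '[[0,0,0,8],[0,0,0,16],[0,0,0,22],[0,0,0,22]]'
python3 -c "
from h import *
print(readout.read_state()['wrist_torque']);plan([660,-163,71])"
```

```text
clock: 10.12
ee_pos: [660.3, -164.7, 71.2]
tcp_rot: [0.943, -0.333, 0.0, 0.001]
wrist_force: [-1.6, -2.8, 3.3]
grip_width: 8.4
finger_force: 45.0
clock: 10.62
ee_pos: [660.1, -164.8, 71.3]
tcp_rot: [0.864, -0.504, 0.0, 0.001]
wrist_force: [-2.5, -4.3, 3.9]
grip_width: 8.8
finger_force: 45.0
[-1.35  0.67 -0.02]
t 10.625 tcp [ 660.14 -164.77   71.28] yaw -1.0555304894918667 q6 0.5207975574428056 tilt [-0. -0. -1.] shift [-1.6  -0.75  0.27] spin None F [-2.54 -4.3   3.88] w 8.791154522766671 ff 45.00182091258466
```

```bash
for i in 1; do python3 -m creep '[[0,0,0,4],[0,0,0,8],[0,0,0,8]]' >/dev/null; python3 -c "
from h import *
print(readout.read_state()['wrist_torque']);plan([660,-163,71])"; python3 -m creep '[[0,0,0,4],[0,0,0,8],[0,0,0,8]]' >/dev/null;  python3 -c "
from h import *
print(readout.read_state()['wrist_torque']);plan([660,-163,71])"; done
```

```text
[-1.45  0.78 -0.01]
t 11.0 tcp [ 660.06 -164.78   71.26] yaw -1.1947116168346754 q6 0.3815877971760028 tilt [-0. -0. -1.] shift [-1.68 -0.6   0.26] spin None F [-2.21 -5.05  4.36] w 8.979303529709078 ff 45.00156129710376
[-1.38  0.98  0.29]
t 11.375 tcp [ 659.84 -164.67   71.24] yaw -1.3331354809846636 q6 0.24283647892259677 tilt [-0. -0. -1.] shift [-1.59 -0.55  0.23] spin None F [-2.78 -3.65  4.87] w 8.748434799657096 ff 45.00151086598635
```

```bash
python3 -m creep '[[0,0,0,3],[0,0,0,5],[0,0,0,5]]' >/dev/null; python3 -c "
from h import *
print(readout.read_state()['wrist_torque']);plan([660,-163,71])"
```

```text
[-1.19  1.02  0.59]
t 11.75 tcp [ 659.69 -164.57   71.24] yaw -1.4189932891310548 q6 0.15672273414652688 tilt [-0. -0. -1.] shift [-1.5  -0.55  0.23] spin None F [-3.24 -4.36  5.99] w 8.678498840543808 ff 45.00178665854037
```

```bash
python3 -m creep '[[0,0,0,-4],[0,0,0,-4],[0,0,0,-4]]' >/dev/null; python3 -m creep '[[0,0,0,0],[0,0,0,0],[0,0,0,0]]' 0.04; python3 -m creep '[[0,0,-0.02,0],[0,0,-0.06,0],[0,0,-0.11,0],[0,0,-0.15,0],[0,0,-0.15,0]]'
python3 - <<'E'
from h import *
plan([474,238,221])
c=cap('wrist','w3.png');np.savez('w3.npz',**c)
hsv=cv2.cvtColor(c['color'],cv2.COLOR_RGB2HSV)
m=((hsv[...,0]>15)&(hsv[...,0]<33)&(hsv[...,1]>110)&(hsv[...,2]>60));m[:, :270]=0;m[:, 370:]=0;m[230:]=0
print(m.sum());x=fitmask(c,m,KEY,58,[660,-164,-1.3]);print(x)
E
```

```text
clock: 12.5
ee_pos: [660.6, -162.8, 70.0]
tcp_rot: [0.78, -0.626, -0.0, -0.0]
wrist_force: [-0.5, 0.2, -0.1]
grip_width: 30.9
finger_force: 0.0
clock: 13.12
ee_pos: [662.7, -163.4, 225.3]
tcp_rot: [0.78, -0.626, 0.004, -0.003]
wrist_force: [0.3, 0.6, -1.0]
grip_width: 39.7
finger_force: 0.0
t 13.125 tcp [ 662.72 -163.38  225.32] yaw -1.3524384887612373 q6 0.22315695872350208 tilt [ 0.01 -0.   -1.  ] shift [-432.74   97.31    2.21] spin None F [ 0.28  0.65 -1.01] w 39.700417635183996 ff 0.0
569
(np.float64(659.6700412259449), np.float64(-163.50202529241693), np.float64(-1.217051330597678), np.float64(0.09862089493005255))
```

View pics/w3.png

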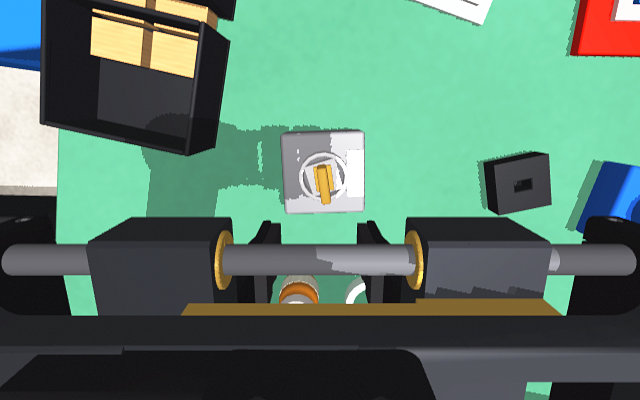

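The key stands in the knob at (323,180), turned. I'll check the knob's turn numerically from its white square, using the four-fold phase before and after.

Run:
```python
from h import *
for f,cs in(('w2',[(660.4,-163.5)]),('w3',[(659.7,-163.5),(660.4,-163.5),(659.7,-164.5)])):
  c=dict(np.load(f+'.npz'));g=cv2.cvtColor(c['color'],cv2.COLOR_RGB2GRAY)
  for ce in cs:
    out=[]
    for rr in(17,18,19):
      a=np.arange(0,2*np.pi,.01);P=np.stack([ce[0]+rr*np.cos(a),ce[1]+rr*np.sin(a),0*a+58],-1)
      uv=proj(c,P).astype(np.float32);v=cv2.remap(g,uv[:,:1],uv[:,1:],cv2.INTER_LINEAR).ravel().astype(float)
      F=[(v*np.exp(-1j*k*a)).mean() for k in(0,4)]
      out.append((round(np.angle(F[1])/4,3),round(abs(F[1]),1)))
    print(f,ce,out)
```

```text
w2 (660.4, -163.5) [(np.float64(0.598), np.float64(23.1)), (np.float64(0.6), np.float64(24.7)), (np.float64(0.596), np.float64(20.3))]
w3 (659.7, -163.5) [(np.float64(0.267), np.float64(23.0)), (np.float64(0.246), np.float64(26.8)), (np.float64(0.232), np.float64(23.2))]
w3 (660.4, -163.5) [(np.float64(0.249), np.float64(20.1)), (np.float64(0.243), np.float64(24.0)), (np.float64(0.234), np.float64(22.4))]
w3 (659.7, -164.5) [(np.float64(0.288), np.float64(21.7)), (np.float64(0.268), np.float64(24.3)), (np.float64(0.246), np.float64(20.9))]
```

The knob turned about 1.21 rad to a hard stop, consistent with a start near 0.085. Next is the gauge, so I'll work out a viewpoint from which the wrist camera sees its face.

Run:
```python
from h import *
c=dict(np.load('w3.npz'));print(c['camera_matrix'][0])
base=np.array([660.4,-163.5,221]);u=np.array([.216,-.976,0])
for dx in(130,170,210):
 for z in (150,190,221):
  for a in(40,80,120):
   tcp=np.array([478+dx,238,0])-a*u;tcp[2]=z
   d=tcp-base; q=proj(c,[np.array([481,238,78])-d,np.array([481,238,34])-d,np.array([478,238,154])-d]).round().astype(int)
   o=ray(c,(1,1))[0]+d
   print(dx,z,a,q.tolist(),tcp.round(),o.round())
s=cap('scene','s1.png');np.savez('s1.npz',**s)
for t in('pointer_tip','index_tip','foot'): print(t,[(round(r['confidence'],2),r['point']) for r in nets.pinpoint(t,'scene')[:2]])
```

```text
[327.42   0.   318.47]
130 150 40 [[490, 185], [465, 174], [569, 218]] [599. 277. 150.] [615. 213. 316.]
130 150 80 [[497, 130], [470, 127], [584, 140]] [591. 316. 150.] [606. 252. 316.]
130 150 120 [[505, 71], [476, 77], [601, 53]] [582. 355. 150.] [598. 291. 316.]
130 190 40 [[467, 175], [448, 166], [523, 198]] [599. 277. 190.] [615. 213. 356.]
130 190 80 [[472, 128], [452, 125], [533, 135]] [591. 316. 190.] [606. 252. 356.]
130 190 120 [[478, 77], [456, 82], [544, 65]] [582. 355. 190.] [598. 291. 356.]
130 221 40 [[453, 169], [437, 162], [497, 187]] [599. 277. 221.] [615. 213. 387.]
130 221 80 [[457, 126], [440, 124], [505, 132]] [591. 316. 221.] [606. 252. 387.]
130 221 120 [[462, 80], [444, 84], [513, 71]] [582. 355. 221.] [598. 291. 387.]
170 150 40 [[541, 196], [508, 184], [641, 234]] [639. 277. 150.] [655. 213. 316.]
170 150 80 [[550, 143], [515, 138], [660, 158]] [631. 316. 150.] [646. 252. 316.]
170 150 120 [[560, 84], [522, 88], [682, 73]] [622. 355. 150.] [638. 291. 316.]
170 190 40 [[511, 185], [486, 175], [582, 212]] [639. 277. 190.] [655. 213. 356.]
170 190 80 [[518, 1
[... 501 characters left out ...]
8], [735, 176]] [671. 316. 150.] [686. 252. 316.]
210 150 120 [[615, 97], [568, 99], [761, 92]] [662. 355. 150.] [678. 291. 316.]
210 190 40 [[554, 195], [524, 184], [640, 225]] [679. 277. 190.] [695. 213. 356.]
210 190 80 [[563, 149], [530, 144], [655, 163]] [671. 316. 190.] [686. 252. 356.]
210 190 120 [[572, 99], [537, 101], [673, 96]] [662. 355. 190.] [678. 291. 356.]
210 221 40 [[532, 187], [507, 178], [600, 211]] [679. 277. 221.] [695. 213. 387.]
210 221 80 [[539, 145], [512, 141], [612, 157]] [671. 316. 221.] [686. 252. 387.]
210 221 120 [[546, 100], [518, 102], [625, 98]] [662. 355. 221.] [678. 291. 387.]
pointer_tip [(0.36, [403.8, 199.5])]
index_tip []
foot [(0.78, [406.0, 202.6])]
```

```bash
python3 -m creep '[[-0.058,-0.014,0,0],[-0.116,-0.028,0,0],[-0.174,-0.042,0,0],[-0.232,-0.057,0,0],[-0.29,-0.071,0,0]]' 0.06 >/dev/null
python3 -m creep '[[-0.058,-0.014,0.01,0],[-0.116,-0.028,0.035,0],[-0.1757,-0.043,0.07,0],[-0.1757,-0.043,0.071,0],[-0.1757,-0.043,0.071,0]]'
python3 - <<'E'
from h import *
plan([671,316,150])
c=cap('wrist','w4.png');np.savez('w4.npz',**c)
for t in('pointer_tip','index_tip','foot','stud_top','stand','pad','gauge'): print(t,[(round(r['confidence'],2),r['point']) for r in nets.pinpoint(t,'wrist')[:2]])
cv2.imwrite('pics/w4z.png',cv2.resize(c['color'][40:260,440:640,::-1],None,fx=2.7,fy=2.7,interpolation=cv2.INTER_CUBIC))
E
```

```text
clock: 14.62
ee_pos: [670.7, 316.0, 147.5]
tcp_rot: [0.78, -0.626, -0.0, 0.002]
wrist_force: [0.5, 0.6, -0.3]
grip_width: 59.9
finger_force: 0.0
t 14.625 tcp [670.68 316.02 147.54] yaw -1.3521954407868397 q6 -0.43917823367402525 tilt [-0. -0. -1.] shift [ 0.09 -0.3  -2.46] spin None F [ 0.5   0.59 -0.34] w 59.90766085759706 ff 0.0
pointer_tip [(0.83, [565.9, 150.1])]
index_tip [(0.6, [566.1, 169.6])]
foot [(0.85, [551.8, 146.6])]
stud_top []
stand [(0.9, [405.4, 8.3])]
pad []
gauge [(0.7, [550.6, 147.4])]
```

View pics/w4z.png

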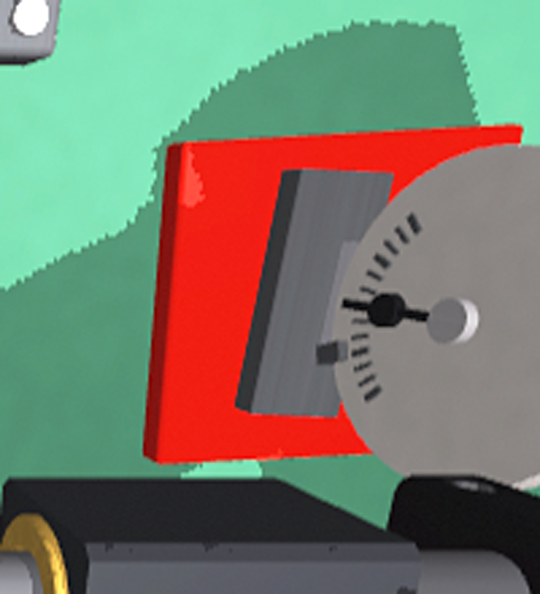

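The view shows the dial face, with hub at zoom (452,320), pointer tip at (345,302) and the index tab at (330,352). The foot's top front edge runs from (298,170) to (255,412).

Run:
```python
from h import *
c=dict(np.load('w4.npz'))
px=lambda u,v:((u+.5)/2.7-.5+440,(v+.5)/2.7-.5+40)
A=atz(c,px(298,170),22);B=atz(c,px(255,412),22);e=A-B;print('edge',A,B,np.linalg.norm(e))
A2=atz(c,px(284,172),12);B2=atz(c,px(236,408),12);print('low edge',A2,B2,np.linalg.norm(A2-B2))
D=atz(c,px(393,173),22);print('back corner',D,np.linalg.norm(D-A))
for a,b in((A,B),(A2,B2)):
  e=(a-b);gy=-e/np.linalg.norm(e)  # sign fix below
  if gy[1]<0: gy=-gy
  gx=np.array([gy[1],-gy[0],0]);O=(a+b)/2-15*gx;O[2]=12;yaw=np.arctan2(gx[1],gx[0]);print('O',O,'yaw',yaw)
  def onpl(p,x):
    o,d=ray(c,p);t=((O+x*gx-o)@gx)/(d@gx);q=o+t*d-O;return np.array([q@gy,q[2]])
  for nm,p,x in(('hub',px(452,320),8),('ptr',px(345,302),5.5),('ptrnet',(565.9,150.1),5.5),('idxin',px(349,351),5.5),('idxout',px(318,354),5.5),('idxmid',px(333,352),5.5),('idxnet',(566.1,169.6),5.5)):
    q=onpl(p,x);r=q-[0,66];print(nm,q,'r',np.hypot(*r),'ang',np.arctan2(r[0],-r[1]))
print('foot net',atz(c,(551.8,146.6),12),'stand net',atz(c,(405.4,8.3),0))
```

```text
edge [494.45 202.88  22.  ] [478.3  279.63  22.  ] 78.42408554465348
low edge [492.01 202.75  12.  ] [478.08 280.66  12.  ] 79.15068245593547
back corner [464.84 197.21  22.  ] 30.145270059615093
O [471.7  238.17  12.  ] yaw 0.20739183566529235
hub [-0.21 68.61] r 2.6177140919585504 ang -3.0619404813040267
ptr [ 0.03 27.63] r 38.37030138315974 ang 0.0006870519053368161
ptrnet [-0.92 25.62] r 40.38788132876891 ang -0.0229007661213219
idxin [14.25 33.06] r 35.89394098251892 ang 0.4083665177049394
idxout [17.42 20.65] r 48.57530570608787 ang 0.3667434862057898
idxmid [15.69 26.76] r 42.26199540585585 ang 0.380234867134684
idxnet [14.72 30.01] r 38.88050175492464 ang 0.3883122307656832
O [470.28 239.06  12.  ] yaw 0.1769469343734873
hub [-0.95 67.23] r 1.5534242852496307 ang -2.479661356221048
ptr [-0.8  26.03] r 39.98254449392192 ang -0.019955972934632703
ptrnet [-1.75 23.97] r 42.06809354952038 ang -0.04163542290660767
idxin [13.43 32.04] r 36.51918662240032 ang 0.37652301894282353
idxout [16.58 19.72] r 49.16409916855058 ang 0.3440544072603928
idxmid [14.86 25.77] r 42.88467794016395 ang 0.35373520995852736
idxnet [13.89 29.  ] r 39.52058432023856 ang 0.35924027445638007
foot net [471.4 236.9  12. ] stand net [630.79 153.1    0.  ]
```

Gauge origin is about (471.5, 238.3), yaw 0.20, index about +0.38. Next I look at the stand from close by.

```bash
python3 -m creep '[[0.035,0.023,-0.035,0],[0.074,0.049,-0.071,0],[0.1107,0.0736,-0.071,0],[0.1107,0.0736,-0.071,0],[0.1107,0.0736,-0.071,0]]'
python3 - <<'E'
from h import *
plan([623,192,221])
c=cap('wrist','w5.png');np.savez('w5.npz',**c)
for t,z in(('stud_top',82),('stand',0),('stud',48)): print(t,[(round(r['confidence'],2),r['point'],atz(c,r['point'],z)) for r in nets.pinpoint(t,'wrist')[:2]])
q=proj(c,[632,153,60])[0];a=np.clip((q-[70,60]).astype(int),0,None);print(a)
cv2.imwrite('pics/w5z.png',cv2.resize(c['color'][a[1]:a[1]+120,a[0]:a[0]+140,::-1],None,fx=5,fy=5,interpolation=cv2.INTER_CUBIC))
E
```

```text
clock: 15.65
ee_pos: [623.5, 191.8, 221.0]
tcp_rot: [0.779, -0.626, 0.0, -0.0]
wrist_force: [0.0, -0.2, -0.7]
grip_width: 60.2
finger_force: 0.0
t 15.65 tcp [623.5  191.8  220.96] yaw -1.3539380245925967 q6 -0.3290250745656571 tilt [ 0.  0. -1.] shift [-0.3   0.45 -0.04] spin None F [ 0.   -0.25 -0.74] w 60.15781676542356 ff 0.0
stud_top [(0.79, [321.0, 144.5], array([629.31, 157.04,  82.  ]))]
stand [(0.78, [320.4, 132.1], array([630.71, 151.34,   0.  ]))]
stud [(0.72, [317.0, 133.1], array([634.76, 150.08,  48.  ]))]
[249  77]
```

View pics/w5z.png

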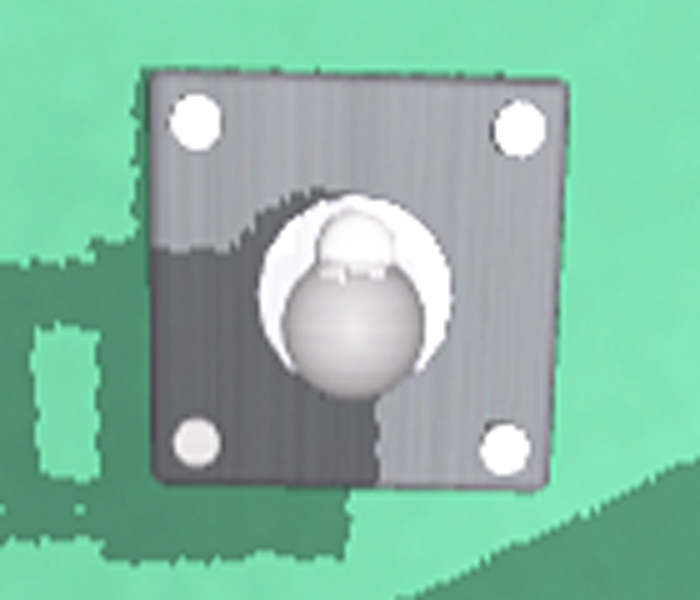

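Dome centre is at zoom (354,328), sleeve centre at (356,295), and the bump at (355,240) lies toward world -y. That is the end of the foot that will rise, so it is clear.

Run:
```python
from h import *
c=dict(np.load('w5.npz'))
px=lambda u,v:((u+.5)/5-.5+249,(v+.5)/5-.5+77)
S=atz(c,px(354,328),68);print('sphere',S,'sleeve',atz(c,px(356,295),48))
print('base corners',[atz(c,px(*p),22)[:2] for p in((148,72),(568,80),(548,490),(155,482))])
u=(R.from_euler('z',0)).as_matrix()
q=proj(c,S)[0]; print('r mm',72/5/327.4*np.linalg.norm(ray(c,(1,1))[0]-S))
```

```text
sphere [630.88 156.61  68.  ] sleeve [631.46 151.9   48.  ]
base corners [array([683.83, 117.93]), array([597.  , 100.38]), array([579.55, 186.65]), array([665.93, 203.89])]
r mm 13.910781054023658
```

```bash
python3 -m creep '[[-0.028,0.05,0.01,1.2],[-0.056,0.1,0.02,1.2],[-0.078,0.138,0.03,1.2],[-0.078,0.138,0.04,1.2],[-0.078,0.138,0.06,1.2]]' >/dev/null
python3 -m creep '[[0,0,0.02,0],[0,0,0.038,0],[0,0,0.041,0],[0,0,0.041,0]]'
python3 -m creep '[[0,0,0,0],[0,0,0,0],[0,0,0,0],[0,0,0,0],[0,0,0,0]]' 0 20
```

```text
clock: 16.98
ee_pos: [472.5, 238.7, 119.6]
tcp_rot: [0.773, -0.634, 0.0, -0.0]
wrist_force: [0.1, -0.1, -0.1]
grip_width: 59.9
finger_force: 0.0
clock: 17.6
ee_pos: [471.7, 238.3, 119.6]
tcp_rot: [0.773, -0.634, 0.0, -0.0]
wrist_force: [-0.1, -0.0, -0.1]
grip_width: 17.7
finger_force: 0.0
```

```bash
python3 -m creep '[[0,0,0,0],[0,0,-0.004,0],[0,0,-0.014,0],[0,0,-0.035,0],[0,0,-0.06,0]]' - 25
python3 -m creep '[[0,0,-0.02,0],[0.004,-0.006,-0.03,0],[0.02,-0.026,-0.03,0],[0.045,-0.058,-0.03,0],[0.07,-0.09,-0.03,0]]'
python3 -m creep '[[0.02,-0.026,0,0],[0.033,-0.042,0,0],[0.039,-0.0493,0,0],[0.0398,-0.0501,0,0],[0.0398,-0.0501,0,0]]'
python3 - <<'E'
from h import *
plan([630.6,158,210])
c=cap('scene','s2.png');np.savez('s2.npz',**c);w=cap('wrist','w6.png');np.savez('w6.npz',**w)
for t in('pointer_tip','index_tip','foot','stud_top'): print(t,[(round(r['confidence'],2),r['point']) for r in nets.pinpoint(t,'scene')[:2]])
P=dict(foot=(630.6,158,102),stud_top=(630.9,156.5,82),dial=(630.6,158,168))
print({k:proj(c,v)[0] for k,v in P.items()})
q=proj(c,(630.6,158,150))[0].astype(int)
cv2.imwrite('pics/s2z.png',cv2.resize(c['color'][q[1]-60:q[1]+60,q[0]-60:q[0]+60,::-1],None,fx=5,fy=5,interpolation=cv2.INTER_CUBIC));print(q)
E
```

```text
clock: 18.23
ee_pos: [471.4, 238.1, 180.2]
tcp_rot: [0.773, -0.634, -0.0, 0.001]
wrist_force: [0.1, -0.5, -1.7]
grip_width: 15.7
finger_force: 24.9
clock: 18.85
ee_pos: [574.7, 186.5, 209.2]
tcp_rot: [0.773, -0.634, -0.0, 0.0]
wrist_force: [-0.1, 0.3, -3.1]
grip_width: 15.7
finger_force: 24.9
clock: 19.48
ee_pos: [630.0, 158.3, 209.5]
tcp_rot: [0.773, -0.634, -0.0, 0.0]
wrist_force: [-0.9, 0.5, -1.8]
grip_width: 15.8
finger_force: 24.9
t 19.475 tcp [629.96 158.28 209.48] yaw -1.373893012321747 q6 -0.2975609380904847 tilt [-0. -0. -1.] shift [ 0.4  -0.57 -0.52] spin None F [-0.87  0.53 -1.75] w 15.764822797286564 ff 24.91154393646866
pointer_tip [(0.54, [363.3, 225.5])]
index_tip []
foot [(0.65, [361.3, 231.3])]
stud_top [(0.63, [358.7, 234.9])]
{'foot': array([361.41, 229.45]), 'stud_top': array([360.17, 234.94]), 'dial': array([363.2 , 210.01])}
[362 215]
```

View pics/s2z.png

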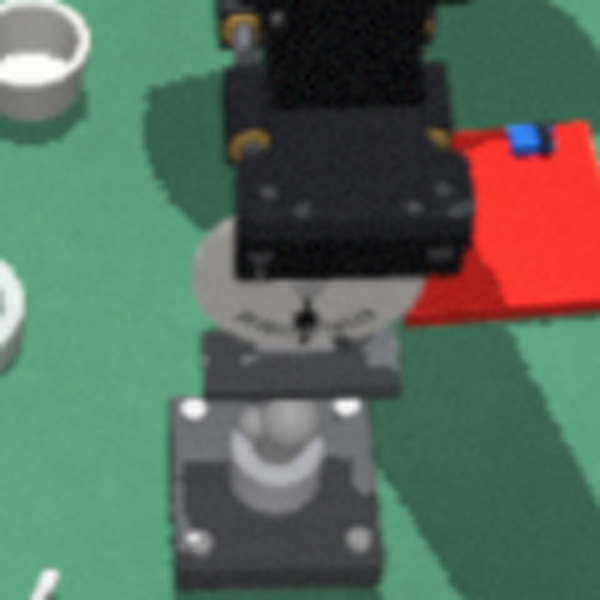

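The gauge hangs upright above the dome: pointer at zoom (305,320), tab at (345,342), dome at (290,415). I lower it until it touches.

```bash
python3 -m creep '[[0,0,0.012,0],[0,0,0.018,0],[0,0,0.018,0],[0,0,0.018,0]]'
python3 -m creep '[[0,0,0.002,0],[0,0,0.004,0],[0,0,0.005,0],[0,0,0.005,0],[0,0,0.005,0]]'
python3 -m creep '[[0,0,0.001,0],[0,0,0.002,0],[0,0,0.002,0],[0,0,0.002,0]]'
```

```text
clock: 20.27
ee_pos: [630.7, 158.0, 191.6]
tcp_rot: [0.773, -0.634, 0.0, 0.0]
wrist_force: [0.3, 0.3, -1.6]
grip_width: 15.8
finger_force: 24.9
clock: 20.9
ee_pos: [630.8, 158.1, 186.9]
tcp_rot: [0.773, -0.634, 0.0, -0.0]
wrist_force: [0.4, 0.1, -0.3]
grip_width: 15.6
finger_force: 24.9
clock: 21.4
ee_pos: [630.8, 158.1, 184.8]
tcp_rot: [0.773, -0.634, 0.0, -0.0]
wrist_force: [0.2, 0.3, 0.5]
grip_width: 16.1
finger_force: 24.9
```

```bash
python3 -m creep '[[0,0,0,0],[-0.004,0,0.0001,0],[-0.008,0,0.0003,0],[-0.012,0,0.0005,0],[-0.0127,0,0.0006,0]]' - 7
python3 -m creep '[[-0.005,0,0.0005,0],[-0.009,0,0.001,0],[-0.0126,0,0.0017,0],[-0.0126,0,0.0017,0]]'
python3 - <<'E'
from h import *
plan([626,182,183])
c=cap('scene','s3.png');np.savez('s3.npz',**c)
for t in('pointer_tip','index_tip','foot','stud_top'): print(t,[(round(r['confidence'],2),r['point']) for r in nets.pinpoint(t,'scene')[:2]])
gy=np.array([-.194,.981,0]);z=np.array([0,0,1.]);gx=np.array([.981,.194,0])
for th in(0,.1,.2,.3):
  n=np.sin(th)*gy+np.cos(th)*z;G=np.array([625.8,182.8,183+19])
  F=G-127*n;D=F+66*n;t=np.cos(th)*gy-np.sin(th)*z
  print(th,'foot',proj(c,F)[0],'ptr',proj(c,D-38*z+5.5*gx)[0],'ends+-y',proj(c,[F+40*t+15*gx,F-40*t+15*gx]).ravel())
g=c['color'];hsv=cv2.cvtColor(g,cv2.COLOR_RGB2GRAY);
E
```

```text
clock: 22.02
ee_pos: [628.0, 170.8, 183.9]
tcp_rot: [0.773, -0.634, 0.0, -0.0]
wrist_force: [0.3, -0.1, 0.2]
grip_width: 15.8
finger_force: 7.0
clock: 22.52
ee_pos: [625.6, 183.3, 182.1]
tcp_rot: [0.773, -0.634, -0.0, -0.0]
wrist_force: [-0.6, 0.3, 1.2]
grip_width: 16.1
finger_force: 7.0
t 22.525 tcp [625.56 183.29 182.09] yaw -1.3739609721356376 q6 -0.3356106870091252 tilt [-0.  0. -1.] shift [ 1.35 -0.18 -0.91] spin None F [-0.65  0.29  1.19] w 16.078225423956575 ff 6.999619035871945
pointer_tip [(0.53, [367.9, 234.9])]
index_tip []
foot [(0.96, [361.0, 239.8])]
stud_top [(0.52, [355.9, 236.5])]
0 foot [372.78 236.58] ptr [374.   231.17] ends+-y [392.64 242.19 354.13 243.01]
0.1 foot [366.75 236.54] ptr [371.02 231.15] ends+-y [386.29 243.21 348.19 241.91]
0.2 foot [360.81 236.16] ptr [368.1  230.95] ends+-y [379.89 243.88 342.46 240.48]
0.3 foot [355.   235.44] ptr [365.25 230.6 ] ends+-y [373.5  244.21 337.   238.7 ]
```

```bash
python3 -m creep '[[-0.005,0,0.0011,0],[-0.010,0,0.0024,0],[-0.015,0,0.0037,0],[-0.019,0,0.0049,0],[-0.0221,0,0.0058,0]]'
python3 -m creep '[[0,0,0,0],[0,0,0,0],[0,0,0,0],[0,0,0,0],[0,0,0,0]]' - 15
python3 - <<'E'
from h import *
s=readout.read_state();p=s['ee_pos'];print(p,s['wrist_force'],s['grip_width'])
for name in('scene','top'):
  c=cap(name,'m1%s.png'%name);np.savez('m1%s.npz'%name,**c)
  for t in('pointer_tip','index_tip','foot','stud_top','gauge'): print(name,t,[(round(r['confidence'],2),r['point']) for r in nets.pinpoint(t,name)[:2]])
  gy=np.array([-.194,.981,0]);z=np.array([0,0,1.]);gx=np.array([.981,.194,0])
  for th in(.2,.3,.38,.45):
    n=np.sin(th)*gy+np.cos(th)*z;G=p+[0,0,19];t=np.cos(th)*gy-np.sin(th)*z
    F=G-127*n;D=F+66*n
    i=np.sin(.38-th)*gy-np.cos(.38-th)*z
    print(th,'foot',proj(c,F)[0],F,'ptr',proj(c,D-38*z+5.5*gx)[0],'idx',proj(c,D+38*i+5.5*gx)[0])
E
```

```text
clock: 23.4
ee_pos: [621.2, 204.8, 176.2]
tcp_rot: [0.773, -0.634, -0.0, 0.0]
wrist_force: [1.1, -1.0, -0.0]
grip_width: 15.8
finger_force: 7.0
clock: 24.02
ee_pos: [621.2, 204.7, 176.4]
tcp_rot: [0.773, -0.634, -0.0, -0.0]
wrist_force: [-0.6, 1.9, -0.6]
grip_width: 15.9
finger_force: 15.0
[621.23 204.65 176.42] [-0.56  1.9  -0.57] 15.936460318115742
scene pointer_tip [(0.48, [213.0, 230.7]), (0.46, [374.6, 232.2])]
scene index_tip []
scene foot [(0.91, [359.9, 240.6]), (0.56, [451.8, 186.3])]
scene stud_top [(0.42, [357.4, 235.6]), (0.42, [449.8, 187.2])]
scene gauge [(0.85, [359.3, 235.9])]
0.2 foot [371.25 237.58] [626.12 179.9   70.96] ptr [378.77 232.45] idx [382.11 232.21]
0.3 foot [365.5  236.87] [628.51 167.84  74.1 ] ptr [375.94 232.09] idx [377.43 232.02]
0.38 foot [361.02 236.07] [630.37 158.44  77.48] ptr [373.76 231.69] idx [373.76 231.69]
0.45 foot [357.21 235.19] [631.94 150.46  81.07] ptr [371.91 231.25] idx [370.61 231.25]
top pointer_tip []
top index_tip []
top foot [(0.75, [276.5, 160.0])]
top stud_top []
top gauge [(0.91, [278.9, 165.3]), (0.69, [343.9, 157.9])]
0.2 foot [267.79 163.8 ] [626.12 179.9   70.96] ptr [260.62 160.37] idx [257.58 160.88]
0.3 foot [272.98 162.56] [628.51 167.84  74.1 ] ptr [263.16 159.76] idx [261.82 160.  ]
0.38 foot [277.01 161.52] [630.37 158.44  77.48] ptr [265.14 159.24] idx [265.14 159.24]
0.45 foot [280.44 160.57] [631.94 150.46  81.07] ptr [266.8  158.77] idx [267.98 158.54]
```

```bash
python3 -m creep '[[0,0,0,0]]'|sed -n 4p;python3 -m creep '[[0,0,0,0]]'|sed -n 4p;python3 -m creep '[[0,0,0,0]]'|sed -n 4p;python3 -m creep '[[0,0,0,0]]'|sed -n 4p
python3 - <<'E'
from h import *
for f,(u,v) in(('s2',(364,222)),('m1scene',(374,230))):
  c=dict(np.load(f+'.npz'));g=cv2.cvtColor(c['color'],cv2.COLOR_RGB2GRAY)
  print(f,'cols',u-16,'rows',v-10);print(g[v-10:v+12,u-16:u+16])
E
```

```text
wrist_force: [-0.4, 2.7, -0.8]
wrist_force: [-0.8, 2.6, 0.1]
wrist_force: [-1.4, 2.4, 0.3]
wrist_force: [-0.3, 2.8, -0.1]
s2 cols 348 rows 212
[[140 135 132 130 128 131 132 132 134 136 139 136 128 118 114 114 114 112
  120 129 137 138 138 137 137 139 140 138 138 137 137 137]
 [138 138 139 138 138 139 137 140 139 140 139 139 134 122 115 110 112 118
  128 138 138 139 140 139 140 139 141 140 138 140 138 139]
 [141 138 140 139 138 139 139 137 139 139 138 138 136 132 109  94 112 129
  137 139 140 139 141 139 139 140 139 141 139 137 137 138]
 [141 139 138 137 138 138 139 140 139 139 139 139 137 136 107  72 107 134
  139 137 138 138 139 137 140 139 139 138 137 136 138 138]
 [138 140 136 135 137 138 138 139 140 139 139 138 137 133 103  60 102 133
  139 138 139 139 140 138 137 136 130 129 137 138 140 139]
 [138 134 121 111 121 135 139 142 137 140 139 136 120  91  61  36  64 110
  134 140 140 139 136 135 131 123 108  97 112 131 140 140]
 [133 115  98  97  99 116 132 131 136 139 139 137 108  57  26  13  37  86
  122 137 137 134 124 123 122 106 112 110 111 129 139 137]
 [136 130 122 111 113 116 
[... 4222 characters left out ...]
9 141 141 140 122  94  91  91  89]
 [ 67  66  69  67  66  69  66  68  67  66  65  68  68  68  70  69  69  77
   81  80  89 101 122 139 142 141 141 123  97  91  91  90]
 [ 57  57  61  65  68  66  68  68  67  69  68  67  68  67  68  68  70  69
   69  68  76  84 104 128 141 142 142 135 116  96  93  89]
 [ 54  52  56  56  54  58  62  67  66  67  65  67  66  68  66  65  66  69
   64  68  69  73  97 127 142 143 141 138 135 129 112  89]
 [ 82  75  64  61  57  55  55  53  55  52  57  63  66  68  68  67  67  68
   67  66  68  71  89 122 140 141 140 139 141 138 121  96]
 [132 134 124 105  87  72  67  61  56  54  52  51  57  55  60  61  65  66
   66  67  66  70  90 120 140 142 140 140 142 139 137 115]]
```

```bash
python3 -m creep '[[0,0,0.001,0],[0,0,0.002,0],[0,0,0.002,0],[0,0,0.002,0],[0,0,0.002,0]]'
python3 - <<'E'
from h import *
c=cap('scene','m2.png');np.savez('m2.npz',**c)
s=readout.read_state();p=s['ee_pos'];print(p,s['wrist_force'])
for t in('pointer_tip','index_tip','foot'): print(t,[(round(r['confidence'],2),r['point']) for r in nets.pinpoint(t,'scene')[:2]])
gy=np.array([-.194,.981,0]);z=np.array([0,0,1.]);gx=np.array([.981,.194,0])
def foot(th,y,x,zz):
  n=np.sin(th)*gy+np.cos(th)*z;t=np.cos(th)*gy-np.sin(th)*z
  return p+[0,0,19]-127*n+y*t+x*gx+zz*n
g=cv2.GaussianBlur(cv2.cvtColor(c['color'],cv2.COLOR_RGB2GRAY),(0,0),.6).astype(float)
for th in(.3,.34,.38,.42,.46):
  out=[]
  for off in np.arange(-4,5,.25):   # row offset of predicted edge: gradient strength
    ys=np.linspace(-36,20,60);q=proj(c,[foot(th,y,15,10) for y in ys]).astype(np.float32)
    f=lambda d:cv2.remap(g.astype(np.float32),q[:,:1],q[:,1:]+np.float32(d),cv2.INTER_LINEAR).mean()
    out.append((f(off-.7)-f(off+.7),off))
  print(th,max(out),)
  out=[]
  for off in np.arange(-4,7,.25):
    q=proj(c,[foot(th,y,15,0) for y in np.linspace(-36,-14,30)]).astype(np.float32)
    out.append((f(off+.7)-f(off-.7),off))
  print('   lower',max(out))
E
```

```text
clock: 25.75
ee_pos: [621.3, 204.5, 174.5]
tcp_rot: [0.773, -0.634, 0.0, -0.0]
wrist_force: [-1.3, 3.3, 0.8]
grip_width: 16.1
finger_force: 15.0
[621.35 204.53 174.53] [-1.45  2.28  1.36]
pointer_tip [(0.55, [374.4, 236.0]), (0.52, [360.9, 238.8])]
index_tip [(0.17, [209.5, 231.0])]
foot [(0.67, [360.0, 240.4])]
0.3 (np.float32(5.763523), np.float64(-1.25))
   lower (np.float32(44.93701), np.float64(-1.5))
0.34 (np.float32(8.016834), np.float64(-1.0))
   lower (np.float32(43.18763), np.float64(-1.25))
0.38 (np.float32(9.893681), np.float64(-1.0))
   lower (np.float32(40.28708), np.float64(-1.0))
0.42 (np.float32(10.602428), np.float64(-0.75))
   lower (np.float32(34.056313), np.float64(-0.75))
0.46 (np.float32(9.475327), np.float64(-0.75))
   lower (np.float32(17.442902), np.float64(-0.5))
```

Run:
```python
from h import *
from scipy.optimize import least_squares
gy=np.array([-.194,.981,0]);z=np.array([0,0,1.]);gx=np.array([.981,.194,0])
for f,p,ths in(('s2',[630.6,158,210],0),('m1scene',[621.2,204.7,176.4],.38),('m2',[621.3,204.6,174.4],.38)):
  c=dict(np.load(f+'.npz'));g=cv2.cvtColor(c['color'],cv2.COLOR_RGB2GRAY).astype(np.float32);p=np.array(p)
  def pt(th,y,x,zz):
    n=np.sin(th)*gy+np.cos(th)*z;t=np.cos(th)*gy-np.sin(th)*z
    return p+[0,0,19]-127*n+y*t+x*gx+zz*n
  for nm,zz,y0,y1,sg in(('topfront',10,-36,36,-1),('lowL',0,-37,-16,1),('lowR',0,22,37,1)):
    P=proj(c,[pt(ths,y,15,zz) for y in np.linspace(y0,y1,60)])
    cols=np.arange(np.ceil(P[:,0].min()),P[:,0].max());o=np.argsort(P[:,0]);pr=np.interp(cols,P[o,0],P[o,1]);rows=[]
    for u,r in zip(cols,pr):
      rr=np.arange(r-3.5,r+2.5,.1);v=cv2.remap(g,np.full((len(rr),1),u,np.float32),rr.astype(np.float32)[:,None],cv2.INTER_CUBIC).ravel()
      d=sg*np.gradient(cv2.GaussianBlur(v[:,None],(1,1),0).ravel()) ;d=np.convolve(d,np.ones(8)/8,'same');rows.append(rr[4+np.argmax(d[4:-4])])
    rows=np.array(rows);k=np.ones(len(rows),bool)
    for _ in range(4):
      a=np.polyfit(cols[k],rows[k],1);res=rows-np.polyval(a,cols);k=abs(res)<max(.4,1.5*np.median(abs(res)))
    def slope(th):
      q=proj(c,[pt(th,y0,15,zz),pt(th,y1,15,zz)]);return (q[1,1]-q[0,1])/(q[1,0]-q[0,0])
    T=np.linspace(-.3,.8,111);print(f,nm,k.sum(),len(k),'slope',a[0],'theta',np.interp(a[0],[slope(t) for t in T],T))
```

```text
s2 topfront 33 36 slope -0.020515504588177347 theta 0.0012445957416724498
s2 lowL 11 11 slope 0.043304022020123414 theta 0.11432395828913143
s2 lowR 8 8 slope -0.021241432525312617 theta 5.966646953738672e-15
m1scene topfront 31 32 slope 0.2220880040809258 theta 0.40622423080519954
m1scene lowL 7 9 slope 0.2354594029035677 theta 0.4290265824051336
m1scene lowR 6 6 slope 0.15650043633821867 theta 0.30896483158829247
m2 topfront 30 32 slope 0.21501425203936406 theta 0.39652021930142556
m2 lowL 7 9 slope 0.18823666749868723 theta 0.3593110042000418
m2 lowR 6 7 slope 0.27037192585733727 theta 0.4788219594240055
```

```bash
python3 -m creep '[[0,0,0,0],[0.001,0,-0.0004,0],[0.002,0,-0.0008,0],[0.002,0,-0.0008,0],[0.002,0,-0.0008,0]]' - 8
python3 -m creep '[[0,0,0,0],[0,0,0,0],[0,0,0,0],[0,0,0,0],[0,0,0,0]]' - 15
python3 - <<'E'
from h import *
gy=np.array([-.194,.981,0]);z=np.array([0,0,1.]);gx=np.array([.981,.194,0])
p=np.array([621.6,202.7,175.2]);ths=.38;fs=[]
for i in range(4):
  c=cap('scene')
  g=cv2.cvtColor(c['color'],cv2.COLOR_RGB2GRAY).astype(np.float32)
  def pt(th,y,x,zz):
    n=np.sin(th)*gy+np.cos(th)*z;t=np.cos(th)*gy-np.sin(th)*z
    return p+[0,0,19]-127*n+y*t+x*gx+zz*n
  P=proj(c,[pt(ths,y,15,10) for y in np.linspace(-36,36,60)])
  cols=np.arange(np.ceil(P[:,0].min()),P[:,0].max());o=np.argsort(P[:,0]);pr=np.interp(cols,P[o,0],P[o,1]);rows=[]
  for u,r in zip(cols,pr):
    rr=np.arange(r-3.5,r+2.5,.1);v=cv2.remap(g,np.full((len(rr),1),u,np.float32),rr.astype(np.float32)[:,None],cv2.INTER_CUBIC).ravel()
    d=np.convolve(-np.gradient(v),np.ones(8)/8,'same');rows.append(rr[4+np.argmax(d[4:-4])])
  rows=np.array(rows);k=np.ones(len(rows),bool)
  for _ in range(4):
    a=np.polyfit(cols[k],rows[k],1);res=rows-np.polyval(a,cols);k=abs(res)<max(.4,1.5*np.median(abs(res)))
  def slope(th):
    q=proj(c,[pt(th,-36,15,10),pt(th,36,15,10)]);return (q[1,1]-q[0,1])/(q[1,0]-q[0,0])
  T=np.linspace(-.3,.8,111);fs.append(np.interp(a[0],[slope(t) for t in T],T))
print(fs)
for t in('pointer_tip','foot'): print(t,[(round(r['confidence'],2),r['point']) for r in nets.pinpoint(t,'scene')[:2]])
gg=cv2.cvtColor(c['color'],cv2.COLOR_RGB2GRAY);print(gg[222:240,366:382])
plan([621,203,175])
E
```

```text
clock: 26.58
ee_pos: [621.8, 202.4, 175.3]
tcp_rot: [0.773, -0.634, 0.0, 0.0]
wrist_force: [-1.0, 0.7, 1.8]
grip_width: 15.8
finger_force: 8.0
clock: 27.2
ee_pos: [621.7, 202.5, 175.3]
tcp_rot: [0.773, -0.634, 0.0, 0.0]
wrist_force: [-0.2, 0.5, 1.3]
grip_width: 16.0
finger_force: 15.0
[np.float64(0.38472855129407935), np.float64(0.3872522807999565), np.float64(0.3801792783105682), np.float64(0.3889207273376236)]
pointer_tip [(0.38, [375.4, 231.8])]
foot [(0.73, [360.1, 239.4])]
[[138 140 139 137 140 137 130 118  90  54  39  43  50  57  52  49]
 [140 139 139 138 138 138 135 129  98  74 101 120 121 122 119 123]
 [140 137 139 137 138 139 137 123  87  73 111 137 135 138 137 135]
 [138 138 139 139 138 138 131 110  67  57 104 132 139 139 140 138]
 [137 138 137 137 138 126  99  68  34  34  76 117 137 137 138 137]
 [119 128 136 136 135 123  86  36  22  19  53 105 135 135 126 124]
 [105 111 113 119 127 121  96  41  25  36  57 103 123 125 118 109]
 [105 100 100 108 108 110  99  61  45  84 104 113 118 108 117 116]
 [128 121 121 124 123 123 108  78  50  99 124 120 126 128 132 132]
 [137 135 134 136 136 135 111  66  52  98 130 130 134 136 135 132]
 [126 129 133 135 135 125  94  55  49  87 108 112 111 115 129 124]
 [ 96 102 111 117 122 106  74  50  54  67  79  81  80  95 125 136]
 [ 73  78  83  85  85  81  63  56  58  68  69  69  69  83 121 141]
 [ 68  68  69  71  71  70  69  67  80  84  74  69  67  78 116 139]
 [ 70  69  68  69  69  69  67  70  77  92  95  89  74  81 116 139]
 [ 67  66  64  67  68  68  68  69  72  89  96  90  96 102 123 138]
 [ 67  68  68  67  67  65  70  67  69  74  76  75  79  95 116 131]
 [ 66  66  65  66  65  66  68  70  67  68  69  67  72  76 102 129]]
t 27.5 tcp [621.72 202.49 175.27] yaw -1.3743278532044303 q6 -0.3653474875295673 tilt [ 0. -0. -1.] shift [-0.64  0.61  0.27] spin None F [-0.28  0.69  1.3 ] w 15.682205139121153 ff 14.99943255999824
```

```bash
python3 -m creep '[[0,0,0,0],[0,0,0,0],[0,0,0,0],[0,0,0,0]]'; python3 -c "
from workcell import robot
print(robot.sign_off())"
```

```text
clock: 28.0
ee_pos: [621.7, 202.5, 175.3]
tcp_rot: [0.773, -0.634, 0.0, 0.0]
wrist_force: [0.3, 1.0, 1.9]
grip_width: 15.4
finger_force: 15.0
the job is handed in; nothing more can be done
None
```

I handed the job in at 28 s; no verdict came back. By my measurements, the key is home and turned to its stop (about 1.21 rad), and the gauge is held on the stud, pressed about 5 mm, tilted 0.385 rad against an index of about 0.38.

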